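Bin a weld coupon through the spark flap

TASK

Lay the T coupon with the yellow ends web up in the loading trough of the green bin, wholly in front of the flap, and let go of it. Then push it along the trough, in under the hood and through the yellow flap, until it drops over the sill into the bin and the flap falls shut behind it. Leave the red-ended coupon and the other things on the table where they are.

Things in the scene. Friction and masses are not known exactly. Their poses are not given: they have to be found in the camera images.
- coupon: Welded steel T coupon with YELLOW painted ends, the one to bin; 160 mm long, about 0.73 kg, lying web up. Base plate 160 x 50 x 6 mm; on its middle line stands a web 8 mm thick, 160 mm long, top edge 41 mm above the underside. Origin: centre of the underside. x along its length (both ends alike), y across, z up along the web.
- spare_coupon: The same T coupon with RED painted ends; same size, weight and axes. Stays where it is.
- chute: Green coupon bin bolted to the table, with a loading trough in front. Origin: on the table under the middle of the flap's front face; +x runs along the trough, through the flap into the bin; y across, z up. Trough: level floor 62 mm above the table from x = -200 to +7 mm, between two guide rails 62 mm apart inside, 10 mm high. At x = 0 a doorway 96 mm wide, 62 to 174 mm high.
- sill (a point): Middle of the doorway's sill: chute origin raised 62 mm to the trough floor. Chute axes. The trough floor ends 7 mm behind it and drops to the bin floor, 5 mm above the table. Inside, the bin reaches from 7 to 255 mm behind the flap and 75 mm to either side; walls and bars close it. As the coupon tips over the sill its nose dips to the bin floor and its tail lifts 20 to 55 mm off the trough: push higher then, down along its slope.
- load_spot (a point): Point on the trough floor, 105 mm before the flap, where the middle of the coupon goes when laid in the trough, its length along the trough. Chute axes.
- hood_edge (a point): Middle of the front lower edge of the amber spark hood, 205 mm above the table, 40 mm before the flap; a sheet 160 mm wide, 5 mm thick, over the trough's end; behind it the bin is roofed at the same height by a guard of bars 35 mm apart. A tool pointing straight down cannot get near the doorway; one leaning back 40 to 45 degrees, its tip leading, clears the hood.
- flap (a joint): Angle of the yellow flap (92 x 106 mm, 4 mm thick), hinged along its top edge 170 mm above the table. 0 = hanging shut; grows to 1.45 rad as its lower edge swings inwards (chute +x); never outwards. Gravity and a weak spring shut it (1 to 3 N to open). A coupon or finger under it keeps it open; it falls shut once the coupon has gone right over the sill and down.
- flap_edge (a point): Middle of the flap's lower edge, 2 mm above the sill when shut.
- rod_tin: Black square tin with rods in it, 50 x 50 x 75 mm, rods to 120 mm; origin under its centre. Bystander.
- hex_bolt: Large bolt standing on its head, head 42 mm wide, 68 mm tall; origin under its centre. Bystander.
- flat_bar: Flat steel bar 190 x 40 x 8 mm, length along x; origin under its centre. Bystander.
- chipping_hammer: Hammer lying on the table. Bystander.
- wire_brush: Brush lying on the table. Bystander.
- square_tube: Square steel tube offcut 120 x 40 x 40 mm, length along x; origin under its centre. Bystander.
Mind the look-alikes: they are no part of the job. Leave any brown or purple look-alike of the coupon alone.

How it is judged:
On the way, in this order (a step that is already met when the one before it is completed fails the run):
1. the yellow-ended coupon lies flat, web up, in the trough wholly in front of the flap, and is let go (x of coupon in the frame of chute between -0.15 and -0.07 m and y of coupon in the frame of chute between -0.015 and 0.015 m and z of coupon in the frame of chute between 0.056 and 0.068 m and angle between coupon's own z axis and vertical below 0.1 rad and angle between the x axis of coupon and the x axis of chute, either way round below 0.2 rad and contact force between the fingers and coupon below 0.3 N), for 0.2 s.
2. the coupon is pushed in through the doorway and holds the flap open (x of coupon in the frame of chute above -0.04 m and z of coupon in the frame of chute above 0.03 m and y of coupon in the frame of chute between -0.03 and 0.03 m and value of joint flap above 0.4 rad).
At the end, for the whole second after the job is handed in: The yellow-ended coupon lies at rest down in the bin (its origin 20 to 250 mm behind the flap and less than 45 mm above the table), the flap hangs shut (within 0.06 rad), and the red-ended coupon and every other loose thing is within 30 mm of where it stood (x of coupon in the frame of chute between 0.02 and 0.25 m and y of coupon in the frame of chute between -0.075 and 0.075 m and z of coupon in the frame of chute below 0.045 m and value of joint flap below 0.06 rad and linear speed of coupon below 0.02 m/s and distance of each of spare_coupon, rod_tin, hex_bolt, flat_bar, chipping_hammer, wire_brush, square_tube from where it was at the start of the episode below 0.03 m); the robot touches nothing.
It fails at once if the red-ended coupon or another loose thing is shoved by more than 30 mm (distance of any of spare_coupon, rod_tin, hex_bolt, flat_bar, chipping_hammer, wire_brush, square_tube from where it was at the start of the episode above 0.03 m).
It also fails if it takes over 64 s, if anything falls off the work surface, if the arm or the gripper's body presses on something with over 40 N, if the wrist force passes 120 N, or if a joint passes its speed limit or range.

ROBOT

A 6-joint arm with a two-finger parallel gripper is mounted at the origin on the work surface. World frame = base frame: x ahead of the robot, y to its left, z up, the work surface at z = 0. Lengths are in m, angles in rad, forces in N, time in s.
With the tool pointing down it reaches from about 0.225 to 0.875 m from the base axis. Payload 3.4 kg.
Tool frame: the origin (TCP) lies at the very end of the fingers, on their centre line; the grasp point (between the pads) lies 19 mm behind it (hold_point_z is the distance from the TCP to the grasp point, in m); x points along the fingers, z is the direction in which the jaws open and shut, and the axes are right-handed (so a half turn about x gives the same grasp; the last joint's range is limited). The gripper opens to 85 mm and grips with 20 to 120 N. Pads are 22 mm wide; open, the fingers measure 114 mm over their backs; the gripper's body (76 mm by 85 mm) begins 54 mm behind the grasp point. The pads swing forward as they close: fully open they stand 13 mm farther back than shut.
Start: joints at [1.17, 0.276, 1.505, -0, 1.361, -0.121], TCP at [0.159, 0.553, 0.231] pointing down, gripper open.
Joint ranges: [-2.89, 2.89], [-0.75, 2.08], [0.22, 2.7], [-1.18, 4.32], [0.11, 2.71], [-2.7, 2.7]. Speed limits (rad/s): [2.57, 2.57, 3.14, 3.14, 3.14, 3.14].

INTERFACE

Orientations are given as a unit quaternion [w, x, y, z].
In Python, from rig import get_state, get_image, sign_off, hold_point_z gives the robot as it stands. The module is installed in compiled form; this text tells all that it offers.
- The arm moves only by the tool arm_command, never from a script. Its argument "series" is a list of rows, each an object with "dp": the shift along the tool's x, y, z scaled (see below), a list of three; "angular": the turn, a rotation vector about the tool's x, y, z scaled (see below), a list of three; "gripper": the finger opening in mm, from 0 to 85.4. A call has exactly 8 rows; each row shifts and turns the pose as measured when the row begins, along the tool's axes as they then stand; what a row does not reach is not made up. The controller multiplies each number of a shift by 0.12 m and each number of a turn by 90 degrees. A row lasts 1/8 s, in which the tool goes at most 62.5 mm and 10.7 degrees, less where a joint would pass 70% of its speed; a pose out of reach is approached as far as the arm can. A call with a number of a shift or a turn outside -1 to 1 is refused whole. A call with a gripper value outside its range is refused whole. The fingers move at their own pace and stop on an object; "grip_force" is the grip in N (left out, the last holds). Time passes only in rows, so rows that do not move let the fingers close, or fill a call up. It gives the time, the measured TCP pose, the force and the opening at its end, in the units of the state.
- get_state(): the state, without advancing time (a new reading comes with each control period).
- get_image(name): name is "scene" or "top" or "wrist"; returns a dict with "image" (384x512x3 uint8, blue, green, red), "depth" (384x512 float32, m along the optical axis (not along the pixel's ray), 0 where there is no reading), "mtx" (3x3 intrinsics, pixels), "view" (4x4, takes a point from world to camera coordinates); the wrist camera has in their place "mount" (4x4, takes a point from camera to tool coordinates, whose origin is the TCP and whose axes are the tool frame's). Camera axes: x right, y up, looking along -z (the intrinsics and any distortion apply to the point x, -y, -z); pixel columns grow to the right and rows downward; lengths in m; the calibration is good to about 2 mm. A picture is of the moment at which its call begins: read the wrist's pose just before it.
- sign_off(): hands the job in, once; it reports no verdict.
The state is a dict: "clock": time; "qpos": joint angles; "qd": joint speeds; "effort": joint torques, N m; "position": TCP position; "ee_rot": TCP orientation; "contact_force": force on the tool from outside, world axes, zero at the start; "moment": the same for the moment, N m; "width": finger opening in m.
Only numpy, scipy, OpenCV 4.12 (cv2) and the standard library are available. Lean on these libraries where they do the work, as an engineer would, in place of code of your own. Each camera call takes 0.05 s, during which the arm holds its last target. There are 200 camera calls.

## Working session

There is one attempt and no reset: what is moved stays moved. The work goes in short steps, Python scripts to look and compute and a tool call to move; the robot and the scene stay as the last step left them, time stands still between calls to the robot, and variables do not carry over. Pictures are saved under pics/ and viewed, about 8 in all and at most 12, crops included, and the job is handed in when it is done.

Besides the shell and the picture viewer there is one more tool, called after "Request:" as name(argument=value, ...), one argument or row to a line, values as JSON. arm_command: Moves the arm, as the interface text tells. Its arguments: {"type":"object","properties":{"series":{"type":"array","items":{"type":"object","properties":{"dp":{"type":"array","items":{"type":"number"}},"angular":{"type":"array","items":{"type":"number"}},"gripper":{"type":"number"}}}},"grip_force":{"type":"number"}},"required":["series"]}

```bash
mkdir -p pics; cat > h.py <<'E'
import numpy as np, cv2
from scipy.spatial.transform import Rotation as R
from rig import *
def pts(name, st=None):
    st=get_state(); d=get_image(name); im=d["image"]; z=d["depth"]; K=np.array(d["mtx"])
    v,u=np.mgrid[:384,:512]
    x=(u-K[0,2])/K[0,0]*z; y=(v-K[1,2])/K[1,1]*z
    P=np.stack([x,-y,-z],-1)
    if "view" in d: T=np.linalg.inv(np.array(d["view"]))
    else:
        q=st["ee_rot"]; T0=np.eye(4); T0[:3,:3]=R.from_quat([q[1],q[2],q[3],q[0]]).as_matrix(); T0[:3,3]=st["position"]
        T=T0@np.array(d["mount"])
    W=P@T[:3,:3].T+T[:3,3]; W[z<=0]=np.nan
    return im,W,d
def rot():
    q=get_state()["ee_rot"]; return R.from_quat([q[1],q[2],q[3],q[0]]).as_matrix()
E
python3 - <<'E'
from h import *
s=get_state(); print({k:np.round(v,3).tolist() for k,v in s.items()}, hold_point_z); print(rot().round(3))
a,W,d=pts("top"); b,W2,d2=pts("scene")
print([k for k in d], d["mtx"]); np.save("top.npy",W); np.save("scene.npy",W2); cv2.imwrite("top.png",a); cv2.imwrite("scene.png",b)
cv2.imwrite("pics/1.png",cv2.resize(a,(800,600))); cv2.imwrite("pics/2.png",cv2.resize(b,(800,600)))
E
```

```text
{'clock': 0.0, 'qpos': [1.17, 0.277, 1.506, -0.0, 1.361, -0.121], 'qd': [0.0, -0.0, -0.001, -0.001, 0.002, 0.001], 'effort': [0.0, -41.676, -24.581, 0.0, 0.011, -0.0], 'position': [0.159, 0.552, 0.23], 'ee_rot': [0.564, -0.426, 0.565, 0.425], 'contact_force': [0.082, -0.482, -0.202], 'moment': [-0.046, -0.033, -0.06], 'width': 0.085} 0.0187
[[-0.001 -0.961  0.276]
 [-0.002  0.276  0.961]
 [-1.     0.    -0.002]]
['image', 'depth', 'mtx', 'view'] [[361.5519019    0.         252.07126515]
 [  0.         361.5519019  188.15814292]
 [  0.           0.           1.        ]]
```

View pics/1.png

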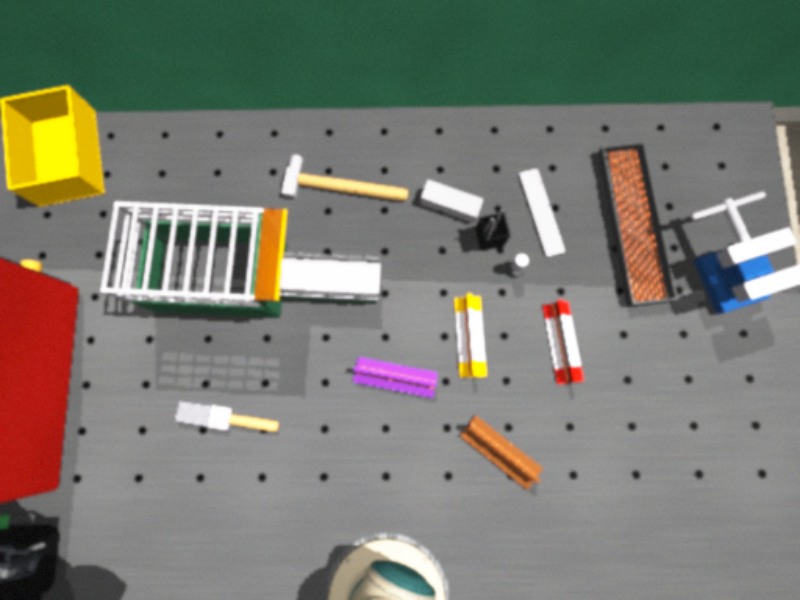

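View pics/2.png

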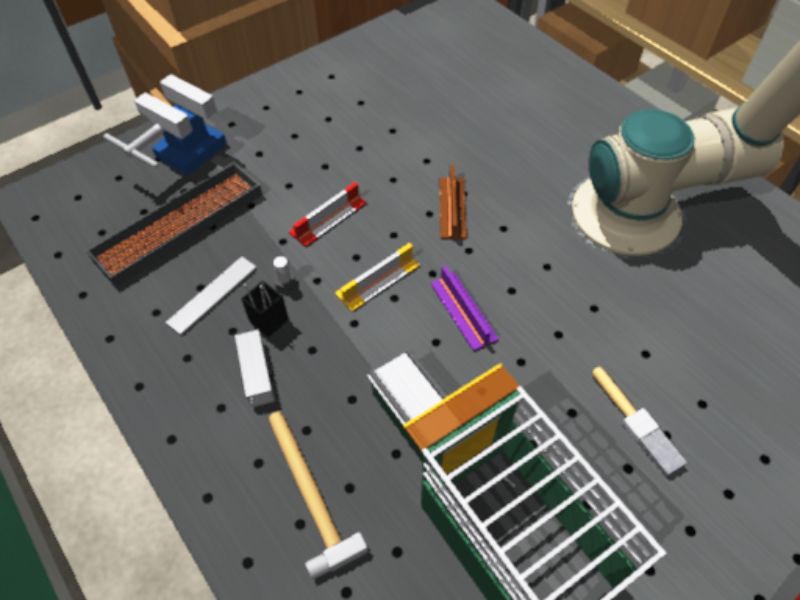

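The top view shows the yellow coupon at (470,336), the red one at (563,342), the trough centred at (330,277), the hood at (272,253) and the bin to the left of it. Next I'll measure these.

```bash
python3 - <<'E'
from h import *
W=np.load("top.npy"); a=cv2.imread("top.png")
def at(x,y): return W[int(y*.64),int(x*.64)].round(3)
print("trough",at(330,277),at(375,280),at(290,275),"hood",at(272,253),"table",at(400,330))
hsv=cv2.cvtColor(a,cv2.COLOR_BGR2HSV); H,S,V=cv2.split(hsv)
ZZ=W[...,2]
# coupon: points above table in window
for n,(x0,x1,y0,y1) in dict(yel=(445,497,280,390),red=(535,592,290,392),trough=(288,392,240,310)).items():
    s=np.zeros(H.shape,bool); s[int(y0*.64):int(y1*.64),int(x0*.64):int(x1*.64)]=1
    for lo,hi in [(.004,.012),(.03,.05),(.055,.068),(.069,.08)]:
        m=s&(ZZ>lo)&(ZZ<hi); p=W[m]
        if len(p)>15:
            (c,sz,an)=cv2.minAreaRect((p[:,:2]*1000).astype(np.float32)); bx=cv2.boxPoints((c,sz,an))
            print(n,lo,hi,len(p),np.round(c,1),np.round(sz,1),round(an,1),"z",np.median(p[:,2]).round(4))
# hood orange
m=(H>8)&(H<24)&(S>150)&(ZZ>.19)&(ZZ<.23); p=W[m]; print("hood",len(p),[np.round(t,1) for t in cv2.minAreaRect((p[:,:2]*1000).astype(np.float32))],np.median(p[:,2]))
m=(H>20)&(H<35)&(S>150); s=np.zeros(H.shape,bool); s[180:250,285:318]=1; p=W[m&s]
print("yel ends",len(p)); 
for lo,hi in [(0,.012),(.03,.05)]:
    q=p[(p[:,2]>lo)&(p[:,2]<hi)]; print([np.round(t,1) for t in cv2.minAreaRect((q[:,:2]*1000).astype(np.float32))])
# obstacles heights
for x,y in [(520,260),(490,232),(450,200),(540,212),(250,250),(180,250)]: print((x,y),at(x,y))
E
```

```text
trough [0.6   0.108 0.064] [0.593 0.019 0.059] [0.604 0.188 0.062] hood [0.611 0.188 0.21 ] table [ 0.502 -0.028  0.   ]
yel 0.004 0.012 491 [ 483.5 -172.9] [ 94.6 192.9] 84.8 z 0.0062
yel 0.03 0.05 162 [ 487.2 -169.5] [159.4   8.9] 2.4 z 0.0398
red 0.004 0.012 423 [ 477.8 -360. ] [194.1  79.5] 0.0 z 0.0063
red 0.03 0.05 194 [ 473.  -353.9] [159.4  10.2] 6.9 z 0.0392
trough 0.004 0.012 52 [622.1  96.7] [201.7 145.2] 86.9 z 0.0059
trough 0.055 0.068 1290 [601.8 103.2] [184.6  85.6] 86.5 z 0.0614
trough 0.069 0.08 276 [601.2 101.7] [181.1  78.8] 86.7 z 0.0713
hood 761 [array([607.5, 191.7]), array([ 44.3, 160.5]), np.float64(86.7)] 0.2094016266786749
yel ends 271
[array([ 489.9, -167.9]), array([162.7,  51.7]), np.float64(1.9)]
[array([ 487.2, -169.5]), array([159.4,   8.9]), np.float64(2.4)]
(520, 260) [ 0.629 -0.262  0.066]
(490, 232) [ 0.707 -0.217  0.002]
(450, 200) [nan nan nan]
(540, 212) [ 0.748 -0.322  0.009]
(250, 250) [0.673 0.283 0.004]
(180, 250) [0.675 0.431 0.003]
```

Request:
arm_command(
  series=[
    {"dp":[0,-0.24,-0.39],"angular":[-0.0253,0,0],"gripper":85},
    {"dp":[0,-0.24,-0.39],"angular":[-0.0253,0,0],"gripper":85},
    {"dp":[0,-0.24,-0.39],"angular":[-0.0253,0,0],"gripper":85},
    {"dp":[0,-0.24,-0.39],"angular":[-0.0253,0,0],"gripper":85},
    {"dp":[0,-0.24,-0.39],"angular":[-0.0253,0,0],"gripper":85},
    {"dp":[0,-0.24,-0.39],"angular":[-0.0253,0,0],"gripper":85},
    {"dp":[0,-0.24,-0.39],"angular":[-0.0253,0,0],"gripper":85},
    {"dp":[0,-0.24,-0.39],"angular":[-0.0253,0,0],"gripper":85},
  ],
)

```text
clock: 1.1
position: [0.3383, 0.1431, 0.2283]
ee_rot: [-0.484, 0.515, -0.486, -0.513]
contact_force: [0.5, -0.3, -0.2]
width: 0.0848
```

```bash
cat >> h.py <<'E'
O=np.array([.608,.2105,0]); CX=np.array([.059,.9983,0]); CY=np.array([-.9983,.059,0]); Z=np.array([0,0,1.])
def goal(p,tx,tz):
    "shift (units of .12 m) in present tool axes, turn (units of 90 deg)"
    M=rot(); tx=tx/np.linalg.norm(tx); G=np.stack([tx,np.cross(tz,tx),tz],1)
    print("pos",np.round(get_state()["position"],4),"shift",(M.T@(np.array(p)-get_state()["position"])/.12).round(3),"turn",(R.from_matrix(M.T@G).as_rotvec()/(np.pi/2)).round(3), "shift in goal axes",(G.T@(np.array(p)-get_state()["position"])/.12).round(3))
def yaw(d): return np.array([np.cos(np.radians(d)),np.sin(np.radians(d)),0])
E
python3 - <<'E'
from h import *
goal([.488,-.169,.16],-Z,yaw(92.2)); print(get_state()["qpos"])
E
```

```text
pos [0.3383 0.1431 0.2283] shift [ 0.579 -1.094 -2.667] turn [ 0.013 -0.002 -0.   ] shift in goal axes [ 0.569 -1.147 -2.647]
[ 0.21374353 -0.04362732  1.89092856 -0.0036885   1.2949275  -1.41438324]
```

Request:
arm_command(
  series=[
    {"dp":[0.08,-0.16,-0.38],"angular":[0.013,-0.002,0],"gripper":85},
    {"dp":[0.08,-0.16,-0.38],"angular":[0,0,0],"gripper":85},
    {"dp":[0.08,-0.16,-0.38],"angular":[0,0,0],"gripper":85},
    {"dp":[0.08,-0.16,-0.38],"angular":[0,0,0],"gripper":85},
    {"dp":[0.08,-0.16,-0.38],"angular":[0,0,0],"gripper":85},
    {"dp":[0.08,-0.16,-0.38],"angular":[0,0,0],"gripper":85},
    {"dp":[0.08,-0.16,-0.36],"angular":[0,0,0],"gripper":85},
    {"dp":[0,0,0],"angular":[0,0,0],"gripper":60},
  ],
)

```text
clock: 2.1
position: [0.4892, -0.1827, 0.1576]
ee_rot: [0.493, -0.507, 0.492, 0.508]
contact_force: [0.6, 1.3, -0.1]
width: 0.069
```

```bash
python3 - <<'E'
from h import *
im,W,d=pts("wrist"); cv2.imwrite("pics/3.png",im)
ZZ=W[...,2]
for lo,hi in [(.004,.012),(.033,.05)]:
    near=(abs(W[...,0]-.488)<.11)&(abs(W[...,1]+.169)<.05)&(ZZ>lo)&(ZZ<hi); p=W[near]
    print(len(p),[np.round(t,1) for t in cv2.minAreaRect((p[:,:2]*1000).astype(np.float32))],np.median(p[:,2]))
goal([.488,-.169,.012],-Z,yaw(92.2)); print(get_state()["qpos"])
E
```

```text
6904 [array([ 488.1, -172.7]), array([160.7,  50.5]), np.float64(2.4)] 0.005039113380640725
2140 [array([ 488.2, -172.7]), array([160.1,   8.7]), np.float64(2.5)] 0.03969733844640935
pos [ 0.4881 -0.1809  0.1578] shift [ 1.215e+00 -1.000e-03  9.500e-02] turn [-0.005  0.002  0.   ] shift in goal axes [ 1.215 -0.003  0.1  ]
[-0.49096532  0.24877119  1.73633936  0.00352608  1.15759535 -2.09391806]
```

View pics/3.png

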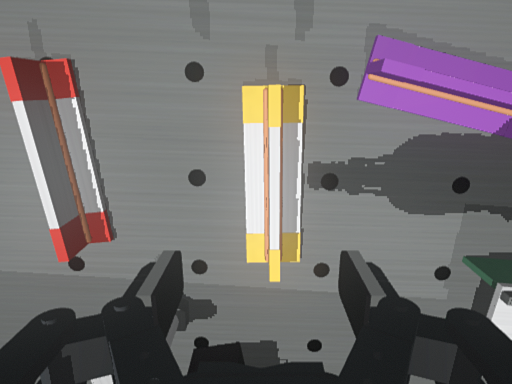

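The wrist view shows the coupon centred at about (273,175), with both finger pads straddling its line and nothing in the way. It measures (0.488, -0.1725) at yaw 2.4°, so I'll descend.

Request:
arm_command(
  series=[
    {"dp":[0.2,0,0.08],"angular":[-0.005,0,0],"gripper":50},
    {"dp":[0.2,0,0],"angular":[0,0,0],"gripper":50},
    {"dp":[0.2,0,0],"angular":[0,0,0],"gripper":50},
    {"dp":[0.2,0,0],"angular":[0,0,0],"gripper":50},
    {"dp":[0.2,0,0],"angular":[0,0,0],"gripper":50},
    {"dp":[0.15,0,0],"angular":[0,0,0],"gripper":50},
    {"dp":[0,0,0],"angular":[0,0,0],"gripper":50},
    {"dp":[0,0,0],"angular":[0,0,0],"gripper":50},
  ],
)

```text
clock: 3.15
position: [0.4833, -0.1604, 0.0191]
ee_rot: [0.49, -0.509, 0.487, 0.513]
contact_force: [-0.7, 0.5, -0.2]
width: 0.05
```

```bash
python3 - <<'E'
from h import *
goal([.488,-.1715,.012],-Z,yaw(92.4)); print(get_state()["qpos"])
E
```

```text
pos [ 0.4833 -0.1604  0.0191] shift [ 0.058 -0.035 -0.094] turn [ 0.002  0.005 -0.001] shift in goal axes [ 0.059 -0.035 -0.094]
[-0.46147488  0.39565518  1.93661623  0.00815667  0.81385466 -2.08367579]
```

Request:
arm_command(
  series=[
    {"dp":[0.03,-0.035,-0.09],"angular":[0,0.005,0],"gripper":50},
    {"dp":[0,0,0],"angular":[0,0,0],"gripper":50},
    {"dp":[0.02,0,0],"angular":[0,0,0],"gripper":50},
    {"dp":[0,0,0],"angular":[0,0,0],"gripper":0},
    {"dp":[0,0,0],"angular":[0,0,0],"gripper":0},
    {"dp":[0,0,0],"angular":[0,0,0],"gripper":0},
    {"dp":[0,0,0],"angular":[0,0,0],"gripper":0},
    {"dp":[0,0,0],"angular":[0,0,0],"gripper":0},
  ],
  grip_force=80,
)

```text
clock: 4.15
position: [0.4898, -0.1722, 0.0151]
ee_rot: [-0.489, 0.513, -0.488, -0.51]
contact_force: [0.5, -0.4, 0.5]
width: 0.0064
```

```bash
python3 - <<'E'
from h import *
L=O-.112*CX
goal([.488,-.1715,.17],-Z,yaw(-3.4)); goal(L+.17*Z,-Z,yaw(-3.4)); print(get_state()["qpos"],L)
E
```

```text
pos [ 0.4898 -0.1722  0.0151] shift [-1.291  0.01   0.002] turn [1.067 0.    0.003] shift in goal axes [-1.291  0.005 -0.015]
pos [ 0.4898 -0.1722  0.0151] shift [-1.295 -1.036  2.209] turn [1.067 0.    0.003] shift in goal axes [-1.291  2.308  0.795]
[-4.71349366e-01  4.09475949e-01  1.92515339e+00 -1.52427789e-03
  8.02875788e-01 -2.08653361e+00] [0.601392  0.0986904 0.       ]
```

Request:
arm_command(
  series=[
    {"dp":[-0.15,0,0],"angular":[0,0,0],"gripper":0},
    {"dp":[-0.29,0,0],"angular":[0,0,0],"gripper":0},
    {"dp":[-0.29,0,0],"angular":[0,0,0],"gripper":0},
    {"dp":[-0.29,0,0],"angular":[0,0,0],"gripper":0},
    {"dp":[-0.27,0,0],"angular":[0.05,0,0],"gripper":0},
    {"dp":[0,0,0],"angular":[0.1,0,0],"gripper":0},
    {"dp":[0,0,0],"angular":[0.11,0,0],"gripper":0},
    {"dp":[0,0,0],"angular":[0.11,0,0],"gripper":0},
  ],
)

```text
clock: 5.15
position: [0.4801, -0.1676, 0.1628]
ee_rot: [0.612, -0.338, 0.623, 0.351]
contact_force: [-0.2, 0.2, -6.9]
width: 0.0067
```

Request:
arm_command(
  series=[
    {"dp":[0,0,0],"angular":[0.11,0,0],"gripper":0},
    {"dp":[0,0,0],"angular":[0.11,0,0],"gripper":0},
    {"dp":[0,0,0],"angular":[0.11,0,0],"gripper":0},
    {"dp":[0,0,0],"angular":[0.11,0,0],"gripper":0},
    {"dp":[0,0,0],"angular":[0.11,0,0],"gripper":0},
    {"dp":[0,0,0],"angular":[0.09,0,0],"gripper":0},
    {"dp":[0,0,0],"angular":[0.05,0,0],"gripper":0},
    {"dp":[0,0,0],"angular":[0,0,0],"gripper":0},
  ],
)

```text
clock: 6.15
position: [0.4691, -0.1625, 0.149]
ee_rot: [0.688, 0.043, 0.724, -0.029]
contact_force: [-1.0, 0.6, -6.9]
width: 0.0068
```

```bash
python3 - <<'E'
from h import *
L=O-.112*CX
goal(L+.14*Z,-Z,yaw(-3.4)); print(get_state()["qpos"],get_state()["width"],get_state()["contact_force"])
E
```

```text
pos [ 0.4691 -0.1625  0.149 ] shift [0.066 2.276 0.879] turn [-0.027 -0.033 -0.011] shift in goal axes [0.075 2.238 0.972]
[-0.47079841  0.25111776  1.75914831 -0.00415002  1.18654166 -0.36739271] 0.006826475769709343 [-1.04203572  0.5665204  -6.88217601]
```

Request:
arm_command(
  series=[
    {"dp":[0,0.2,0.08],"angular":[-0.027,-0.033,-0.011],"gripper":0},
    {"dp":[0,0.34,0.14],"angular":[0,0,0],"gripper":0},
    {"dp":[0,0.34,0.14],"angular":[0,0,0],"gripper":0},
    {"dp":[0,0.34,0.14],"angular":[0,0,0],"gripper":0},
    {"dp":[0,0.34,0.14],"angular":[0,0,0],"gripper":0},
    {"dp":[0,0.34,0.14],"angular":[0,0,0],"gripper":0},
    {"dp":[0,0.2,0.1],"angular":[0,0,0],"gripper":0},
    {"dp":[0,0,0],"angular":[0,0,0],"gripper":0},
  ],
)

```text
clock: 7.15
position: [0.5868, 0.0906, 0.1393]
ee_rot: [0.701, 0.017, 0.713, -0.017]
contact_force: [-0.4, -0.8, -7.1]
width: 0.0065
```

```bash
python3 - <<'E'
from h import *
L=O-.112*CX
goal(L+.1*Z,-Z,yaw(-3.4)); print(rot().round(3))
im,W,d=pts("wrist"); cv2.imwrite("pics/4.png",im); np.save("w.npy",W)
C=np.stack([(W-O)@CX,(W-O)@CY,W[...,2]],-1); np.save("c.npy",C)
for lo,hi,n in [(.1,.15,"coupon"),(.056,.067,"floor"),(.068,.078,"rails")]:
    m=(C[...,2]>lo)&(C[...,2]<hi)&(abs(C[...,1])<.06)&(C[...,0]<0)&(C[...,0]>-.25); p=C[m]
    if len(p)>20: print(n,len(p),[np.round(t,1) for t in cv2.minAreaRect((p[:,:2]*1000).astype(np.float32))],np.percentile(p,[2,50,98],axis=0).round(4).tolist())
E
```

```text
pos [0.5868 0.0906 0.1393] shift [0.326 0.073 0.123] turn [ 0.008 -0.01   0.   ] shift in goal axes [0.328 0.075 0.117]
[[-0.016  0.047  0.999]
 [ 0.     0.999 -0.047]
 [-1.    -0.    -0.016]]
coupon 16104 [array([-115.7,   14.7]), array([148.6,  50.9]), np.float64(1.1)] [[-0.1398, -0.009, 0.1279], [-0.0799, 0.0101, 0.1294], [-0.0429, 0.0396, 0.1429]]
floor 5273 [array([-114.8,   -2. ]), array([158.9,  84. ]), np.float64(0.0)] [[-0.1862, -0.0434, 0.0594], [-0.0951, -0.027, 0.0608], [-0.036, 0.0065, 0.0656]]
rails 3060 [array([-112.7,   -2.2]), array([152.9,  78.1]), np.float64(0.2)] [[-0.1826, -0.0404, 0.0687], [-0.0979, -0.0362, 0.0706], [-0.0372, 0.0312, 0.072]]
```

View pics/4.png

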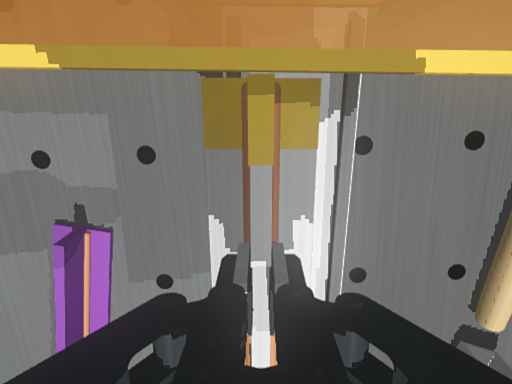

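```bash
sed -i 's/O=np.array(\[.608,/O=np.array([.610,/' h.py; python3 - <<'E'
from h import *
print(np.round(get_image("wrist")["mount"],3))
L=O-.112*CX
goal(L+.1*Z,-Z,yaw(-3.4))
C=np.load("c.npy"); m=(C[...,2]>.19)&(C[...,2]<.225); p=C[m]; print(np.percentile(p,[1,50,99],axis=0).round(3))
E
```

```text
[[ 0.001  0.294 -0.956 -0.141]
 [ 0.001  0.956  0.294  0.074]
 [ 1.    -0.001  0.    -0.001]
 [ 0.     0.     0.     1.   ]]
pos [0.5854 0.0886 0.1393] shift [0.325 0.092 0.152] turn [ 0.007 -0.011  0.001] shift in goal axes [0.328 0.093 0.145]
[[-0.13  -0.037  0.191]
 [-0.042  0.015  0.209]
 [-0.031  0.065  0.223]]
```

```bash
python3 - <<'E'
from h import *
def opts(j1,phi,lean,tz):
    l=np.radians(lean); tx=np.sin(l)*CX-np.cos(l)*Z; G=np.stack([tx,np.cross(tz,tx),tz],1)
    F=(R.from_euler('z',j1)*R.from_euler('y',phi)).as_matrix()
    a=R.from_matrix(F.T@G).as_euler('XYX'); return [a.round(2), (a+[np.pi,-2*a[1],np.pi]).round(2)]
l=np.radians(43); u=np.sin(l)*Z+np.cos(l)*CX
q=get_state()["qpos"]; print(q, R.from_matrix((R.from_euler('z',q[0])*R.from_euler('y',q[1]+q[2]-np.pi/2)).as_matrix().T@rot()).as_euler('XYX'))
for n,tz in dict(same=-CY,flip=CY,jawup=u,jawdn=-u).items():
    for phi in (.5,.7): print(n,phi,opts(-.07,phi,43,tz))
E
```

```text
[ 3.29892909e-02  3.73857173e-01  1.59588484e+00 -3.47462294e-04
  1.18980002e+00  8.21250409e-02] [-3.47462294e-04  1.18980002e+00  8.21250409e-02]
same 0.5 [array([ 0.81,  1.22, -0.36]), array([ 3.95, -1.22,  2.78])]
same 0.7 [array([ 0.88,  1.09, -0.53]), array([ 4.02, -1.09,  2.61])]
flip 0.5 [array([0.81, 1.22, 2.78]), array([ 3.95, -1.22,  5.92])]
flip 0.7 [array([0.88, 1.09, 2.61]), array([ 4.02, -1.09,  5.76])]
jawup 0.5 [array([ 0.81,  1.22, -1.93]), array([ 3.95, -1.22,  1.21])]
jawup 0.7 [array([ 0.88,  1.09, -2.1 ]), array([ 4.02, -1.09,  1.04])]
jawdn 0.5 [array([0.81, 1.22, 1.21]), array([ 3.95, -1.22,  4.35])]
jawdn 0.7 [array([0.88, 1.09, 1.04]), array([ 4.02, -1.09,  4.18])]
```

```bash
python3 - <<'E'
from h import *
goal(O-.136*CX+.1*Z,-Z,yaw(-3.4))
E
```

```text
pos [0.5854 0.0886 0.1393] shift [ 0.325 -0.108  0.15 ] turn [ 0.007 -0.011  0.001] shift in goal axes [ 0.328 -0.107  0.145]
```

Request:
arm_command(
  series=[
    {"dp":[0,-0.05,0.07],"angular":[0.007,-0.011,0],"gripper":0},
    {"dp":[0,-0.055,0.075],"angular":[0,0,0],"gripper":0},
    {"dp":[0,0,0],"angular":[0,0,0],"gripper":0},
    {"dp":[0.1,0,0],"angular":[0,0,0],"gripper":0},
    {"dp":[0.1,0,0],"angular":[0,0,0],"gripper":0},
    {"dp":[0.1,0,0],"angular":[0,0,0],"gripper":0},
    {"dp":[0,0,0],"angular":[0,0,0],"gripper":0},
    {"dp":[0,0,0],"angular":[0,0,0],"gripper":0},
  ],
)

```text
clock: 8.25
position: [0.6008, 0.0708, 0.0992]
ee_rot: [0.705, 0.021, 0.708, -0.024]
contact_force: [0.3, 0.9, -5.8]
width: 0.0066
```

```bash
python3 - <<'E'
from h import *
goal(O-.136*CX+.077*Z,-Z,yaw(-3.4))
im,W,d=pts("wrist"); C=np.stack([(W-O)@CX,(W-O)@CY,W[...,2]],-1); cv2.imwrite("w5.png",im)
for lo,hi,n in [(.08,.098,"base"),(.102,.14,"web"),(.068,.076,"rails")]:
    m=(C[...,2]>lo)&(C[...,2]<hi)&(abs(C[...,1])<.06)&(C[...,0]<0)&(C[...,0]>-.11); p=C[m]
    if len(p)>20: print(n,len(p),[np.round(t,1) for t in cv2.minAreaRect((p[:,:2]*1000).astype(np.float32))],np.percentile(p,[2,50,98],axis=0).round(4).tolist())
E
```

```text
pos [0.6008 0.0708 0.0992] shift [0.184 0.034 0.008] turn [-0.003 -0.002  0.002] shift in goal axes [0.185 0.033 0.008]
base 10071 [array([-85.3,   1.4]), array([50.9, 49.4]), np.float64(89.8)] [[-0.1088, -0.0229, 0.0877], [-0.0834, 0.0065, 0.0891], [-0.0614, 0.0258, 0.0934]]
web 3588 [array([-85.1,   1.3]), array([ 8.8, 49.7]), np.float64(89.9)] [[-0.1088, -0.0029, 0.1227], [-0.0818, 0.0012, 0.124], [-0.0609, 0.0054, 0.1253]]
rails 6297 [array([-68.4,   0.2]), array([78.4, 83.1]), np.float64(90.0)] [[-0.1078, -0.0383, 0.0688], [-0.0639, -0.0306, 0.0707], [-0.0286, 0.0387, 0.072]]
```

Request:
arm_command(
  series=[
    {"dp":[0.06,0.033,0.01],"angular":[0,0,0],"gripper":0},
    {"dp":[0.06,0,0],"angular":[0,0,0],"gripper":0},
    {"dp":[0.03,0,0],"angular":[0,0,0],"gripper":0},
    {"dp":[0.02,0,0],"angular":[0,0,0],"gripper":0},
    {"dp":[0,0,0],"angular":[0,0,0],"gripper":0},
    {"dp":[0,0,0],"angular":[0,0,0],"gripper":0},
    {"dp":[0,0,0],"angular":[0,0,0],"gripper":0},
    {"dp":[0,0,0],"angular":[0,0,0],"gripper":0},
  ],
)

```text
clock: 9.3
position: [0.6031, 0.0751, 0.0784]
ee_rot: [0.706, 0.021, 0.707, -0.023]
contact_force: [-0.6, 0.2, -7.0]
width: 0.0065
```

```bash
python3 - <<'E'
from h import *
goal(O-.136*CX+.0785*Z,-Z,yaw(-3.4))
im,W,d=pts("wrist"); C=np.stack([(W-O)@CX,(W-O)@CY,W[...,2]],-1); cv2.imwrite("w5.png",im)
for lo,hi,n in [(.066,.085,"base"),(.09,.14,"web")]:
    m=(C[...,2]>lo)&(C[...,2]<hi)&(abs(C[...,1])<.028)&(C[...,0]<0)&(C[...,0]>-.11); p=C[m]
    if len(p)>20: print(n,len(p),[np.round(t,1) for t in cv2.minAreaRect((p[:,:2]*1000).astype(np.float32))],np.percentile(p,[2,50,98],axis=0).round(4).tolist())
E
```

```text
pos [0.6031 0.0751 0.0784] shift [-0.001 -0.004 -0.009] turn [-0.003 -0.001  0.002] shift in goal axes [-0.001 -0.004 -0.009]
base 10857 [array([-83.1,  -0.6]), array([50.7, 53.9]), np.float64(89.8)] [[-0.1087, -0.0249, 0.067], [-0.0809, -0.0056, 0.0684], [-0.057, 0.0237, 0.0727]]
web 3841 [array([-82.9,  -0.7]), array([ 8.8, 54.1]), np.float64(89.9)] [[-0.1085, -0.0048, 0.102], [-0.079, -0.0007, 0.1033], [-0.0565, 0.0034, 0.1046]]
```

Between the rails and just about on the floor. I'll release it and lift straight off.

Request:
arm_command(
  series=[
    {"dp":[0.012,0,0],"angular":[0,0,0],"gripper":0},
    {"dp":[0,0,0],"angular":[0,0,0],"gripper":40},
    {"dp":[0,0,0],"angular":[0,0,0],"gripper":40},
    {"dp":[0,0,0],"angular":[0,0,0],"gripper":40},
    {"dp":[0,0,0],"angular":[0,0,0],"gripper":40},
    {"dp":[-0.15,0,0],"angular":[0,0,0],"gripper":40},
    {"dp":[-0.4,0,0],"angular":[0,0,0],"gripper":40},
    {"dp":[-0.4,0,0],"angular":[0,0,0],"gripper":40},
  ],
)

```text
clock: 10.35
position: [0.6031, 0.0753, 0.1934]
ee_rot: [0.706, 0.021, 0.708, -0.024]
contact_force: [0.1, -0.6, -0.0]
width: 0.0403
```

```bash
python3 - <<'E'
from h import *
a,W,d=pts("top"); C=np.stack([(W-O)@CX,(W-O)@CY,W[...,2]],-1); cv2.imwrite("t6.png",a)
c2,W2,_=pts("scene"); C2=np.stack([(W2-O)@CX,(W2-O)@CY,W2[...,2]],-1); cv2.imwrite("pics/6.png",c2)
for n,c in (("top",C),("scene",C2)):
  for lo,hi in ((.095,.11),):
    m=(c[...,2]>lo)&(c[...,2]<hi)&(abs(c[...,1])<.03)&(c[...,0]<-.042)&(c[...,0]>-.25); p=c[m]
    if len(p)>5: print(n,len(p),[np.round(t,1) for t in cv2.minAreaRect((p[:,:2]*1000).astype(np.float32))],np.median(p[:,2]))
l=np.radians(46); tx=np.sin(l)*CX-np.cos(l)*Z
print("clock",get_state()["clock"]); goal(O-.29*CX+.16*Z,tx,-CY)
E
```

```text
top 129 [array([-133. ,    1.2]), array([157.4,  10. ]), np.float64(0.1)] 0.10200038494414132
scene 155 [array([-137.9,   -3.1]), array([  9.8, 111.2]), np.float64(89.8)] 0.10160323435979335
clock 10.45
pos [0.607  0.0755 0.1986] shift [ 0.324 -1.292 -0.039] turn [0.    0.007 0.512] shift in goal axes [-0.706 -1.129 -0.041]
```

View pics/6.png

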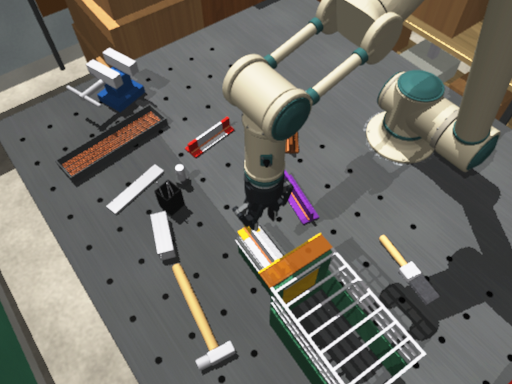

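The view shows the coupon in the trough in front of the hood, clear of the gripper. Measured centre is x ≈ -0.135, with the web top at 0.102. Next I back off and lean the tool.

Request:
arm_command(
  series=[
    {"dp":[0,-0.3,-0.04],"angular":[0,0,0],"gripper":0},
    {"dp":[0,-0.35,0],"angular":[0,0,0],"gripper":0},
    {"dp":[0,-0.35,0],"angular":[0,0,0],"gripper":0},
    {"dp":[0,-0.3,0],"angular":[0,0,0.06],"gripper":0},
    {"dp":[0,0,0],"angular":[0,0,0.11],"gripper":0},
    {"dp":[0,0,0],"angular":[0,0,0.11],"gripper":0},
    {"dp":[0,0,0],"angular":[0,0,0.11],"gripper":0},
    {"dp":[0,0,0],"angular":[0,0,0.1],"gripper":0},
  ],
)

```text
clock: 11.45
position: [0.5929, -0.0819, 0.1998]
ee_rot: [0.667, 0.288, 0.638, 0.255]
contact_force: [0.4, 0.3, -0.1]
width: 0.0002
```

```bash
python3 - <<'E'
from h import *
l=np.radians(46); tx=np.sin(l)*CX-np.cos(l)*Z
goal(O-.25*CX+.080*Z,tx,-CY); print(get_state()["qpos"])
E
```

```text
pos [ 0.5929 -0.0819  0.1998] shift [ 0.957 -0.456 -0.021] turn [0.009 0.008 0.009] shift in goal axes [ 0.951 -0.47  -0.002]
[-0.63959782  0.50619808  1.49595048  0.64474255  1.62006499 -0.72031292]
```

Request:
arm_command(
  series=[
    {"dp":[0.19,-0.09,-0.005],"angular":[0.009,0.008,0.009],"gripper":0},
    {"dp":[0.19,-0.092,0],"angular":[0,0,0],"gripper":0},
    {"dp":[0.19,-0.092,0],"angular":[0,0,0],"gripper":0},
    {"dp":[0.19,-0.092,0],"angular":[0,0,0],"gripper":0},
    {"dp":[0.18,-0.092,0],"angular":[0,0,0],"gripper":0},
    {"dp":[0,0,0],"angular":[0,0,0],"gripper":0},
    {"dp":[0,0,0],"angular":[0,0,0],"gripper":0},
    {"dp":[0,0,0],"angular":[0,0,0],"gripper":0},
  ],
)

```text
clock: 12.45
position: [0.5919, -0.0329, 0.0704]
ee_rot: [0.655, 0.293, 0.648, 0.254]
contact_force: [0.2, -0.2, 0.3]
width: -0.0
```

```bash
cat > p.py <<'E'
from h import *
import sys
xx,zz=map(float,sys.argv[1:3]); lean=float(sys.argv[3]) if len(sys.argv)>3 else 46
l=np.radians(lean); tx=np.sin(l)*CX-np.cos(l)*Z
p=np.array(get_state()["position"]); print("chute tip",((p-O)@CX).round(4),((p-O)@CY).round(4),p[2].round(4),"F",np.round(get_state()["contact_force"],1),"t",get_state()["clock"],"q",np.round(get_state()["qpos"],2))
goal(O+xx*CX+zz*Z,tx,-CY)
E
python3 p.py -.13 .08
```

```text
chute tip -0.2441 0.0037 0.0704 F [ 0.2 -0.2  0.3] t 12.45 q [-0.57  0.62  1.66  0.68  1.38 -0.83]
pos [ 0.5919 -0.0329  0.0704] shift [0.621 0.724 0.034] turn [-0.004 -0.007  0.006] shift in goal axes [0.628 0.718 0.031]
```

Request:
arm_command(
  series=[
    {"dp":[-0.055,0.06,0.03],"angular":[-0.004,-0.007,0.006],"gripper":0},
    {"dp":[0,0,0],"angular":[0,0,0],"gripper":0},
    {"dp":[0.07,0.07,0],"angular":[0,0,0],"gripper":0},
    {"dp":[0.07,0.07,0],"angular":[0,0,0],"gripper":0},
    {"dp":[0.07,0.07,0],"angular":[0,0,0],"gripper":0},
    {"dp":[0.07,0.07,0],"angular":[0,0,0],"gripper":0},
    {"dp":[0.07,0.07,0],"angular":[0,0,0],"gripper":0},
    {"dp":[0.07,0.07,0],"angular":[0,0,0],"gripper":0},
  ],
)

```text
clock: 13.45
position: [0.6021, 0.0397, 0.083]
ee_rot: [0.662, 0.293, 0.641, 0.255]
contact_force: [0.0, -4.1, -0.3]
width: -0.0003
```

```bash
python3 p.py -.09 .08
```

```text
chute tip -0.171 -0.0022 0.083 F [ 0.  -4.1 -0.3] t 13.45 q [-0.47  0.58  1.72  0.75  1.31 -0.79]
pos [0.6021 0.0397 0.083 ] shift [ 0.5    0.454 -0.02 ] turn [0.002 0.004 0.004] shift in goal axes [ 0.503  0.451 -0.019]
```

Request:
arm_command(
  series=[
    {"dp":[0.07,0.065,-0.015],"angular":[0,0,0],"gripper":0},
    {"dp":[0.07,0.065,0],"angular":[0,0,0],"gripper":0},
    {"dp":[0.07,0.065,0],"angular":[0,0,0],"gripper":0},
    {"dp":[0.07,0.065,0],"angular":[0,0,0],"gripper":0},
    {"dp":[0.07,0.065,0],"angular":[0,0,0],"gripper":0},
    {"dp":[0.07,0.065,0],"angular":[0,0,0],"gripper":0},
    {"dp":[0.05,0.05,0],"angular":[0,0,0],"gripper":0},
    {"dp":[0,0,0],"angular":[0,0,0],"gripper":0},
  ],
)

```text
clock: 14.45
position: [0.6078, 0.119, 0.0834]
ee_rot: [0.666, 0.291, 0.639, 0.254]
contact_force: [-0.2, -0.9, 1.8]
width: -0.0002
```

```bash
python3 p.py -.04 .10
python3 - <<'E'
from h import *
for n in ("wrist","scene"):
    im,W,d=pts(n); C=np.stack([(W-O)@CX,(W-O)@CY,W[...,2]],-1); np.save(n+"7.npy",C)
    cv2.imwrite("7%s.png"%n,im)
a=cv2.imread("7wrist.png"); b=cv2.imread("7scene.png")[190:384,200:456]
cv2.imwrite("pics/7.png",np.vstack([cv2.resize(a,(400,300)),cv2.resize(b,(400,300))]))
E
```

```text
chute tip -0.0914 -0.0032 0.0834 F [-0.2 -0.9  1.8] t 14.45 q [-0.35  0.56  1.76  0.82  1.22 -0.75]
pos [0.6078 0.119  0.0834] shift [ 0.208  0.4   -0.027] turn [0.005 0.009 0.007] shift in goal axes [ 0.212  0.397 -0.027]
```

View pics/7.png

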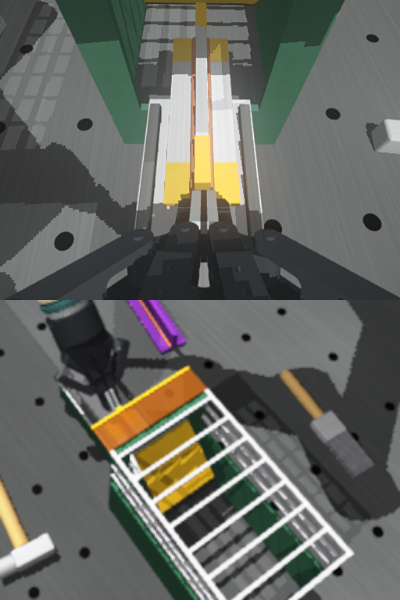

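The coupon is through the doorway with its tail just ahead of the fingertips (wrist crop, about (205,175)), and the flap is raised. I'll measure the coupon's slope.

```bash
cat > prof.py <<'E'
from h import *
im,W,d=pts("wrist"); C=np.stack([(W-O)@CX,(W-O)@CY,W[...,2]],-1); cv2.imwrite("w.png",im)
# profile of web line / base either side, against x
for y0,y1,n in ((-.003,.003,"mid"),(.010,.022,"side")):
    for x in np.arange(-.1,.13,.012):
        m=(C[...,1]>y0)&(C[...,1]<y1)&(abs(C[...,0]-x)<.005)&(C[...,2]<.2)
        if m.sum()>5: print(n,x.round(3),m.sum(),np.percentile(C[m][:,2],[10,50,90]).round(3))
E
python3 prof.py
```

```text
mid -0.1 253 [0.101 0.105 0.109]
mid -0.088 355 [0.094 0.098 0.103]
mid -0.076 286 [0.102 0.102 0.103]
mid -0.064 256 [0.102 0.102 0.103]
mid -0.052 211 [0.101 0.102 0.103]
mid -0.04 200 [0.101 0.102 0.103]
mid -0.028 186 [0.101 0.102 0.102]
mid -0.016 168 [0.101 0.102 0.102]
mid -0.004 153 [0.101 0.102 0.102]
mid 0.008 136 [0.101 0.102 0.102]
mid 0.02 120 [0.101 0.102 0.102]
mid 0.032 112 [0.101 0.102 0.102]
mid 0.044 110 [0.101 0.102 0.102]
mid 0.056 102 [0.101 0.102 0.102]
mid 0.068 108 [0.101 0.102 0.105]
side -0.1 232 [0.06  0.061 0.102]
side -0.088 351 [0.06  0.066 0.068]
side -0.076 408 [0.067 0.067 0.068]
side -0.064 364 [0.067 0.067 0.068]
side -0.052 343 [0.066 0.067 0.068]
side -0.04 305 [0.066 0.067 0.068]
side -0.028 282 [0.066 0.067 0.068]
side -0.016 265 [0.066 0.067 0.067]
side -0.004 242 [0.066 0.067 0.067]
side 0.008 213 [0.066 0.067 0.067]
side 0.02 202 [0.066 0.067 0.067]
side 0.032 190 [0.066 0.067 0.067]
side 0.044 188 [0.066 0.067 0.067]
side 0.056 164 [0.066 0.067 0.067]
side 0.068 198 [0.066 0.067 0.105]
side 0.08 21 [0.097 0.098 0.099]
```

Request:
arm_command(
  series=[
    {"dp":[0.03,0.03,-0.015],"angular":[0.004,0.008,0.006],"gripper":0},
    {"dp":[0.035,0.035,0],"angular":[0,0,0],"gripper":0},
    {"dp":[0.035,0.035,0],"angular":[0,0,0],"gripper":0},
    {"dp":[0.035,0.035,0],"angular":[0,0,0],"gripper":0},
    {"dp":[0,0,0],"angular":[0,0,0],"gripper":0},
    {"dp":[0,0,0],"angular":[0,0,0],"gripper":0},
    {"dp":[0,0,0],"angular":[0,0,0],"gripper":0},
    {"dp":[0,0,0],"angular":[0,0,0],"gripper":0},
  ],
)

```text
clock: 15.6
position: [0.6081, 0.1387, 0.083]
ee_rot: [0.66, 0.295, 0.643, 0.255]
contact_force: [-0.3, -0.2, 0.3]
width: 0.0002
```

```bash
python3 p.py -.05 .12; python3 prof.py
```

```text
chute tip -0.0718 -0.0023 0.083 F [-0.3 -0.2  0.3] t 15.6 q [-0.32  0.56  1.76  0.83  1.22 -0.72]
pos [0.6081 0.1387 0.083 ] shift [-0.085  0.347 -0.02 ] turn [-0.001  0.001  0.002] shift in goal axes [-0.083  0.348 -0.019]
mid -0.1 611 [0.103 0.111 0.126]
mid -0.088 339 [0.108 0.113 0.116]
mid -0.076 225 [0.096 0.101 0.104]
mid -0.064 16 [0.092 0.093 0.094]
mid -0.052 354 [0.06  0.108 0.112]
mid -0.04 517 [0.06  0.114 0.124]
mid -0.028 485 [0.061 0.13  0.138]
mid -0.016 76 [0.09  0.12  0.133]
mid -0.004 23 [0.078 0.083 0.123]
mid 0.008 327 [0.087 0.15  0.155]
mid 0.02 310 [0.122 0.131 0.139]
mid 0.032 211 [0.066 0.108 0.116]
mid 0.044 136 [0.08  0.087 0.095]
side -0.1 780 [0.118 0.124 0.129]
side -0.088 92 [0.062 0.105 0.108]
side -0.076 226 [0.06  0.061 0.097]
side -0.064 284 [0.06  0.061 0.061]
side -0.052 743 [0.06  0.062 0.112]
side -0.04 552 [0.06  0.061 0.109]
side -0.028 420 [0.06  0.061 0.099]
side -0.016 131 [0.083 0.086 0.089]
side -0.004 105 [0.072 0.076 0.079]
side 0.008 653 [0.068 0.15  0.155]
side 0.02 624 [0.059 0.131 0.139]
side 0.032 423 [0.047 0.108 0.117]
side 0.044 287 [0.036 0.086 0.095]
side 0.056 46 [0.022 0.025 0.029]
side 0.068 42 [0.011 0.015 0.018]
side 0.08 71 [0.003 0.004 0.004]
side 0.092 113 [0.003 0.004 0.004]
side 0.104 101 [0.003 0.004 0.004]
side 0.116 99 [0.003 0.004 0.004]
side 0.128 51 [0.003 0.004 0.004]
```

The coupon has tipped to about 42°. Its tail face is centred near (x -0.041, z 0.123), so I raise the tip onto the slope line.

```bash
python3 p.py -.064 .143
```

```text
chute tip -0.0718 -0.0023 0.083 F [-0.1 -0.8  0.2] t 15.65 q [-0.32  0.56  1.76  0.83  1.22 -0.72]
pos [0.6081 0.1387 0.083 ] shift [-0.302  0.404 -0.019] turn [-0.001  0.001  0.002] shift in goal axes [-0.301  0.405 -0.019]
```

Request:
arm_command(
  series=[
    {"dp":[-0.15,0,-0.015],"angular":[0,0,0],"gripper":0},
    {"dp":[-0.15,0.05,0],"angular":[0,0,0],"gripper":0},
    {"dp":[0,0.12,0],"angular":[0,0,0],"gripper":0},
    {"dp":[0,0.12,0],"angular":[0,0,0],"gripper":0},
    {"dp":[0,0.11,0],"angular":[0,0,0],"gripper":0},
    {"dp":[0,0,0],"angular":[0,0,0],"gripper":0},
    {"dp":[0,0,0],"angular":[0,0,0],"gripper":0},
    {"dp":[0,0,0],"angular":[0,0,0],"gripper":0},
  ],
)

```text
clock: 16.65
position: [0.6064, 0.1478, 0.1477]
ee_rot: [0.66, 0.294, 0.642, 0.256]
contact_force: [0.0, 0.0, 0.5]
width: 0.0
```

```bash
python3 p.py -.041 .123; python3 p.py 0.005 .085 | tail -1
```

```text
chute tip -0.0629 -0.0001 0.1477 F [0.  0.  0.5] t 16.65 q [-0.31  0.48  1.71  0.81  1.3  -0.61]
pos [0.6064 0.1478 0.1477] shift [ 0.274 -0.021 -0.001] turn [0.    0.001 0.002] shift in goal axes [ 0.274 -0.022 -0.001]
pos [0.6064 0.1478 0.1477] shift [ 0.77   0.019 -0.002] turn [0.    0.001 0.002] shift in goal axes [ 0.77   0.017 -0.001]
```

Request:
arm_command(
  series=[
    {"dp":[0.12,-0.01,0],"angular":[0,0,0],"gripper":0},
    {"dp":[0.1,0,0],"angular":[0,0,0],"gripper":0},
    {"dp":[0.06,-0.01,0],"angular":[0,0,0],"gripper":0},
    {"dp":[0.06,-0.015,0],"angular":[0,0,0],"gripper":0},
    {"dp":[0.06,-0.015,0],"angular":[0,0,0],"gripper":0},
    {"dp":[0.06,-0.015,0],"angular":[0,0,0],"gripper":0},
    {"dp":[0.06,-0.015,0],"angular":[0,0,0],"gripper":0},
    {"dp":[0,0,0],"angular":[0,0,0],"gripper":0},
  ],
)

```text
clock: 17.65
position: [0.6094, 0.1872, 0.0928]
ee_rot: [0.66, 0.295, 0.642, 0.255]
contact_force: [0.6, 0.0, 0.1]
width: 0.0
```

```bash
python3 p.py -.01 .086; python3 prof.py; cp w.png pics/8.png
```

```text
chute tip -0.0233 -0.0008 0.0928 F [0.6 0.  0.1] t 17.65 q [-0.24  0.54  1.77  0.87  1.18 -0.67]
pos [0.6094 0.1872 0.0928] shift [ 0.119  0.037 -0.007] turn [-0.001  0.002  0.002] shift in goal axes [ 0.12   0.036 -0.007]
mid -0.076 404 [0.151 0.154 0.156]
mid -0.064 458 [0.06  0.089 0.123]
mid -0.052 715 [0.061 0.12  0.134]
mid -0.04 356 [0.118 0.123 0.125]
mid -0.028 222 [0.107 0.111 0.114]
mid -0.016 168 [0.1   0.105 0.111]
mid -0.004 204 [0.075 0.096 0.113]
mid 0.008 164 [0.069 0.092 0.107]
mid 0.02 116 [0.062 0.094 0.101]
mid 0.032 110 [0.057 0.068 0.094]
mid 0.044 91 [0.05  0.085 0.088]
mid 0.056 52 [0.044 0.047 0.065]
mid 0.068 14 [0.036 0.038 0.041]
mid 0.08 18 [0.031 0.033 0.038]
side -0.076 656 [0.16  0.162 0.164]
side -0.064 1136 [0.148 0.154 0.158]
side -0.052 825 [0.128 0.134 0.139]
side -0.04 133 [0.113 0.116 0.119]
side -0.028 241 [0.061 0.084 0.108]
side -0.016 229 [0.076 0.078 0.08 ]
side -0.004 249 [0.07  0.072 0.074]
side 0.008 219 [0.063 0.066 0.068]
side 0.02 190 [0.057 0.059 0.061]
side 0.032 164 [0.051 0.053 0.055]
side 0.044 152 [0.045 0.047 0.049]
side 0.056 130 [0.038 0.04  0.042]
side 0.068 114 [0.032 0.034 0.036]
side 0.08 104 [0.025 0.028 0.03 ]
side 0.092 95 [0.019 0.022 0.023]
```

View pics/8.png

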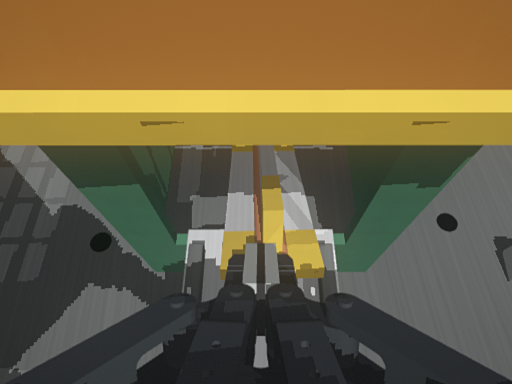

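The slope is now 27°, with the tail at the fingertips near (265,240). I'll keep pushing over the sill.

Request:
arm_command(
  series=[
    {"dp":[0.06,0.02,-0.007],"angular":[0,0,0],"gripper":0},
    {"dp":[0.06,0.02,0],"angular":[0,0,0],"gripper":0},
    {"dp":[0.05,0.035,0],"angular":[0,0,0],"gripper":0},
    {"dp":[0.05,0.035,0],"angular":[0,0,0],"gripper":0},
    {"dp":[0.05,0.035,0],"angular":[0,0,0],"gripper":0},
    {"dp":[0.05,0.035,0],"angular":[0,0,0],"gripper":0},
    {"dp":[0,0,0],"angular":[0,0,0],"gripper":0},
    {"dp":[0,0,0],"angular":[0,0,0],"gripper":0},
  ],
)

```text
clock: 18.7
position: [0.6113, 0.2322, 0.0796]
ee_rot: [0.66, 0.294, 0.643, 0.254]
contact_force: [-0.6, -0.1, -0.8]
width: -0.0002
```

```bash
python3 p.py .018 .08; python3 prof.py | awk '$2>-0.03'
```

```text
chute tip 0.0217 -0.0 0.0796 F [-0.6 -0.1 -0.8] t 18.7 q [-0.16  0.56  1.79  0.91  1.12 -0.66]
pos [0.6113 0.2322 0.0796] shift [-0.024 -0.019 -0.   ] turn [-0.001  0.002  0.004] shift in goal axes [-0.024 -0.019 -0.   ]
side -0.028 13 [0.141 0.15  0.151]
```

Tip is at +22 mm with no force on it, so the coupon has most likely dropped. I'll withdraw straight back along the trough.

Request:
arm_command(
  series=[
    {"dp":[-0.1,-0.09,0],"angular":[0,0,0],"gripper":0},
    {"dp":[-0.11,-0.1,0],"angular":[0,0,0],"gripper":0},
    {"dp":[-0.11,-0.1,0],"angular":[0,0,0],"gripper":0},
    {"dp":[-0.15,-0.14,0],"angular":[0,0,0],"gripper":0},
    {"dp":[-0.2,-0.17,0],"angular":[0,0,0],"gripper":0},
    {"dp":[-0.2,-0.17,0],"angular":[0,0,0],"gripper":0},
    {"dp":[-0.2,-0.15,0],"angular":[0,0,0],"gripper":0},
    {"dp":[-0.2,0,0],"angular":[0,0,0],"gripper":0},
  ],
)

```text
clock: 19.75
position: [0.5981, 0.0331, 0.1082]
ee_rot: [0.66, 0.297, 0.642, 0.253]
contact_force: [0.4, 0.5, 0.5]
width: 0.0001
```

```bash
python3 - <<'E'
from h import *
print(get_state()["position"],get_state()["contact_force"])
o=[]
for n in ("scene","top","wrist"):
    im,W,d=pts(n); C=np.stack([(W-O)@CX,(W-O)@CY,W[...,2]],-1); cv2.imwrite(n+"9.png",im); np.save(n+"9.npy",W)
    hsv=cv2.cvtColor(im,cv2.COLOR_BGR2HSV); yl=(hsv[...,0]>18)&(hsv[...,0]<35)&(hsv[...,1]>120)
    m=yl&(C[...,0]>-.02)&(C[...,0]<.26)&(abs(C[...,1])<.08)&(C[...,2]<.19); p=C[m]
    if len(p): print(n,len(p),np.percentile(p,[2,25,50,75,98],axis=0).round(3).tolist())
    b=(C[...,0]>.007)&(C[...,0]<.255)&(abs(C[...,1])<.074)&(C[...,2]>.03)&(C[...,2]<.055); p=C[b]
    if len(p): print(" web-high pts",len(p),np.percentile(p,[2,50,98],axis=0).round(3).tolist())
a,b=cv2.imread("scene9.png"),cv2.imread("top9.png")
cv2.imwrite("pics/9.png",np.vstack([cv2.resize(a[190:382,200:456],(400,300)),cv2.resize(b[115:211,50:178],(400,300))]))
# others moved?
for nm in ("top",):
    x=cv2.absdiff(cv2.imread("top.png"),b).max(2)>50; n,l,s,c=cv2.connectedComponentsWithStats(x.astype(np.uint8))
    print([s[i].tolist() for i in range(1,n) if s[i,4]>40])
E
```

```text
[0.59812049 0.03306138 0.10817839] [0.35437579 0.5220198  0.48388979]
scene 797 [[0.004, -0.046, 0.005], [0.006, -0.017, 0.026], [0.006, -0.007, 0.087], [0.036, 0.014, 0.127], [0.165, 0.042, 0.159]]
 web-high pts 749 [[0.008, -0.013, 0.031], [0.112, 0.071, 0.044], [0.247, 0.073, 0.054]]
top 99 [[-0.001, -0.068, 0.003], [0.159, -0.016, 0.008], [0.167, 0.0, 0.012], [0.173, 0.012, 0.043], [0.192, 0.038, 0.051]]
 web-high pts 249 [[0.063, -0.074, 0.031], [0.148, -0.005, 0.045], [0.255, 0.025, 0.054]]
wrist 7762 [[-0.001, -0.044, 0.071], [-0.001, -0.023, 0.086], [-0.0, 0.0, 0.099], [0.0, 0.023, 0.111], [0.001, 0.044, 0.121]]
[[320, 121, 53, 60, 1191], [172, 139, 200, 208, 21399], [122, 167, 11, 17, 112], [135, 168, 10, 7, 61], [108, 236, 171, 148, 8716], [0, 362, 10, 9, 56], [235, 366, 36, 18, 351]]
```

View pics/9.png

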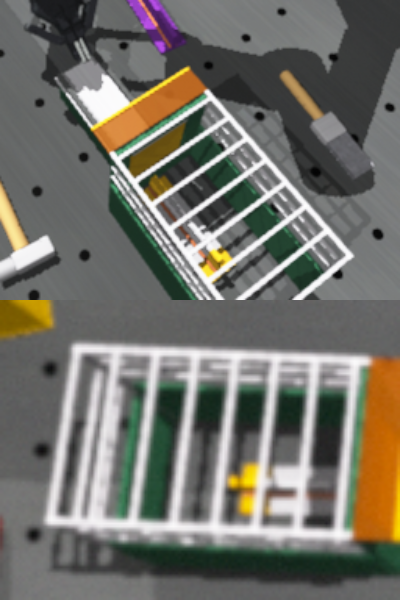

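The coupon lies flat in the bin (yellow end at about (240,480) in the lower crop) and the flap is shut at the x ≈ 0 plane. I'll check the bystanders, then move clear.

Request:
arm_command(
  series=[
    {"dp":[-0.4,0,0],"angular":[0,0,0],"gripper":0},
    {"dp":[-0.4,0,0],"angular":[0,0,0],"gripper":0},
    {"dp":[-0.4,0,0],"angular":[0,0,0],"gripper":0},
    {"dp":[0,0,0],"angular":[0,0,0],"gripper":0},
    {"dp":[0,0,0],"angular":[0,0,0],"gripper":0},
    {"dp":[0,0,0],"angular":[0,0,0],"gripper":0},
    {"dp":[0,0,0],"angular":[0,0,0],"gripper":0},
    {"dp":[0,0,0],"angular":[0,0,0],"gripper":0},
  ],
)

```text
clock: 20.9
position: [0.5875, -0.0635, 0.206]
ee_rot: [0.654, 0.299, 0.645, 0.257]
contact_force: [0.2, 0.4, -0.0]
width: -0.0001
```

```bash
python3 - <<'E'
from h import *
im,W,d=pts("scene"); c2=cv2.imread("scene.png"); W0=np.load("scene.npy")
cv2.imwrite("scene10.png",im)
# windows in the scene view (512x384): depth comparison before/after
for n,(x0,x1,y0,y1) in dict(bolt=(172,190,160,185),tin=(152,185,178,215),flat=(104,167,162,215),tube=(147,178,208,262),hammer=(170,240,260,372),brush=(376,442,232,305),red=(183,237,114,160)).items():
    s=np.s_[y0:y1,x0:x1]; r=[]
    for w in (W0,W):
        p=w[s].reshape(-1,3); p=p[(p[:,2]>.006)&(p[:,2]<.13)]; r.append(np.r_[np.median(p,0),len(p)])
    print(n,np.round(r,3).tolist())
print(get_state()["position"],get_state()["contact_force"],get_state()["clock"])
E
```

```text
bolt [[0.636, -0.26, 0.034, 215.0], [0.635, -0.261, 0.035, 215.0]]
tin [[0.699, -0.211, 0.044, 763.0], [0.699, -0.21, 0.045, 762.0]]
flat [[0.728, -0.314, 0.009, 856.0], [0.728, -0.313, 0.009, 847.0]]
tube [[0.77, -0.139, 0.039, 748.0], [0.771, -0.139, 0.039, 747.0]]
hammer [[0.816, 0.133, 0.023, 1521.0], [0.816, 0.134, 0.023, 1524.0]]
brush [[0.338, 0.339, 0.017, 1018.0], [0.338, 0.339, 0.017, 1017.0]]
red [[0.483, -0.35, 0.022, 555.0], [0.54, -0.347, 0.031, 130.0]]
[ 0.58751795 -0.06351297  0.20603408] [ 0.15509447 -0.44268882  0.39755311] 20.95
```

```bash
python3 - <<'E'
from h import *
for n in ("top","wrist"):
    im,W,d=pts(n); h=cv2.cvtColor(im,cv2.COLOR_BGR2HSV); m=((h[...,0]<6)|(h[...,0]>174))&(h[...,1]>150)&(W[...,2]<.06)&(W[...,0]>.3)&(W[...,1]<-.2)
    p=W[m]; print(n,len(p)); 
    if len(p): print(np.percentile(p,[2,98],axis=0).round(3).tolist())
im=cv2.imread("top.png"); W=np.load("top.npy"); h=cv2.cvtColor(im,cv2.COLOR_BGR2HSV); m=((h[...,0]<6)|(h[...,0]>174))&(h[...,1]>150)&(W[...,2]<.06)&(W[...,0]>.3)&(W[...,1]<-.2)
print("start",np.percentile(W[m],[2,98],axis=0).round(3).tolist())
E
```

```text
top 0
wrist 0
start [[0.394, -0.385, -0.001], [0.552, -0.321, 0.043]]
```

```bash
python3 - <<'E'
import cv2,numpy as np
def m(f):
    h=cv2.cvtColor(cv2.imread(f)[100:170,170:250],cv2.COLOR_BGR2HSV); return ((h[...,0]<6)|(h[...,0]>174))&(h[...,1]>150)
a=m("scene.png")
for f in ("pics/6.png","scene9.png","scene10.png"): b=m(f); print(f,a.sum(),b.sum(),(a&b).sum())
E
```

```text
pics/6.png 260 256 256
scene9.png 260 246 243
scene10.png 260 131 129
```

```bash
python3 -c "
from rig import *
sign_off(); print(get_state()['clock'])"
```

```text
the job is handed in; nothing more can be done
the job is handed in; nothing more can be done
```

The yellow-ended coupon is in the bin with the flap shut, and I handed the job in at about 21 s of the 64 s limit.

I laid the coupon web up in the trough with its middle about 135 mm before the flap, and released it. I then pushed it through the flap with closed fingers leaning about 46°, followed it down the slope as it tipped over the sill, and backed the arm out.

**Last checks:**
- **Coupon:** it lies flat in the bin, its far end about 175 mm behind the flap, so its middle is near 90 mm.
- **Flap:** it hangs in the plane x ≈ 0, which is shut.
- **Robot:** the force on the tool read about 0, and the arm is clear of everything.
- **Bystanders:** the bolt, tin, flat bar, tube, hammer and brush are within about 1 mm of where they started.
- **Red-ended coupon:** the arm hid half of it in the final scene view and all of it in the top and wrist views. The half still visible matched its starting place, and about 1 s before that it was almost wholly visible and unmoved.

No check failed or contradicted another.

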